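# Close the coin hopper and latch its locking lever

### The job

Close up the grey coin hopper: first push its lid straight down until it is fully home, and only then press the red-padded sprung lever beside it down until its catch clicks and holds it, and let go. Do not force either of them - stop as soon as you feel the lid bottom out, and the lever meet its rubber buffer just past the click - and leave everything else on the shelf where it is.

Things in the scene. Friction and masses are not known exactly. Their poses are not given: they have to be found in the camera images.
- hopper: Grey steel coin hopper bin, fixed to the shelf; body 170 (x) x 150 (y) x 100 mm high. Origin: centre of its underside, x axis from its front (coin outlet) to its back, y axis to the side that carries the locking lever, z up. The hopper stands on the shelf with any yaw within about 20 degrees of straight.
- lid (a joint): Travel in m of the hopper's aluminium push-in lid, straight down: 0 = standing 10 mm proud of home, 0.010 = fully home on the rim. It starts 5 to 10 mm proud (a red band shows under its edge), resists with about 7 N of steady friction, stays where it is left and stops hard when home. 30 N on it is too much force.
- lid_center (a point): Centre of the lid's flat top, on the black rubber spot, straight over the hopper's origin; the point to press. The lid plate is 174 x 154 x 6 mm; its top is 106 mm above the shelf when home. A small tab of the lid reaches out under the lever.
- lever (a joint): Angle in rad of the sprung locking lever: 0 = up at rest (arm 0.35 rad above level), grows as the pad is pressed down. Let go before the catch snaps, it springs back to 0; after, it rises 2 to 8 mm and stays. The catch is set to another height each time: it holds the lever somewhere from 0.25 to 0.47 rad (pad 45 to 85 mm below rest), which shows only in pressing. 28 N on the lever is too much.
- lever_pad (a point): Centre of the flat top of the red pad (40 x 40 x 12 mm) at the lever's front end: the point to press. Moves with the lever, 185 mm from the hinge axis along the arm and 9 mm above the arm's centre line; some 190 mm above the shelf at rest. With the arm level it is 0.11 m ahead of and 0.10 m to +y of the hopper's origin. Pressing here takes 3 N at first, rising to 5 N before the catch.
- lever_pin (a point): Middle of the brass pin on the lever's outer side, 135 mm from the hinge. It pushes aside a sprung steel pawl (a bump to 7 to 11 N in all, felt at the pad), which snaps back over the pin: the force drops. 2 to 4 mm further down (at the pad) a rubber buffer stops the pin: force climbs past 15 N within 2 to 3 mm, then a hard stop. Pawl and buffer stand 50 mm behind the pad's middle.
- lever_hinge (a point): Point on the lever's hinge axis (along the hopper's y), at the hopper's back corner: 75 mm behind and 100 mm to +y of the hopper's origin, 118 mm above the shelf. The lever arm runs from here to the front and swings in the upright plane through it.
- gauge: Bystander: brass knob-adjusted coin thickness gauge, 75 x 55 x 112 mm. Origin: centre of its underside. Leave it where it is.
- punch: Bystander: dark iron coin punch block with a short upright punch, 65 x 65 x 75 mm. Origin: centre of its underside. Leave it where it is.
- loupe: Bystander: white ceramic loupe base, 80 mm across, with a bent stem and a black lens ring, 104 mm high. Origin: centre of its underside. Leave it where it is.
- flip0: Bystander: lowest of three stacked red plastic coin holders, each 62 x 62 x 9 mm. Origin: centre of its underside. Leave it where it is.
- flip1: Bystander: middle red coin holder of the stack. Origin: centre of its underside. Leave it where it is.
- flip2: Bystander: top red coin holder of the stack. Origin: centre of its underside. Leave it where it is.
- tube: Bystander: coin tube with a blue cap, 36 mm across, 68 mm high. Origin: centre of its underside. Leave it where it is.
- tray: Bystander: dark wooden coin tray, 80 x 130 x 16 mm. Origin: centre of its underside. Leave it where it is.

How it is judged:
By the outcome, as a careful person would: the job done as asked, in the order asked, and still so for the second after the job is handed in, with the robot touching nothing.
It also fails if it takes over 45 s, if anything falls off the work surface, if the arm or the gripper's body presses on something with over 40 N, if the wrist force passes 120 N, or if a joint passes its speed limit or range.

### The arm

A 6-joint arm with a two-finger parallel gripper is mounted at the origin on the work surface. World frame = base frame: x ahead of the robot, y to its left, z up, the work surface at z = 0. Lengths are in m, angles in rad, forces in N, time in s.
With the tool pointing down it reaches from about 0.35 to 0.975 m from the base axis. Payload 4.9 kg.
Tool frame: the origin (TCP) lies at the very end of the fingers, on their centre line; the grasp point (between the pads) lies 19 mm behind it; z points along the fingers, y is the line along which they close (so a half turn about z gives the same grasp; the last joint's range is limited). The gripper opens to 85 mm and grips with 20 to 120 N. Pads are 22 mm wide; open, the fingers measure 114 mm over their backs; the gripper's body (76 mm by 85 mm) begins 54 mm behind the grasp point. The pads swing forward as they close: fully open they stand 13 mm farther back than shut.
Start: joints at [-1.243, 0.053, 1.613, -0, 1.476, -0.119], TCP at [0.27, -0.564, 0.201] pointing down, gripper open.
Joint ranges: [-3.01, 3.01], [-1.01, 2.22], [0.06, 2.58], [-1.02, 4.17], [0.09, 2.62], [-3.14, 3.14]. Speed limits (rad/s): [2.57, 2.57, 3.14, 3.14, 3.14, 3.14].

### API

Orientations are given as a unit quaternion [w, x, y, z].
In Python, from plant import monitor, vision, manip gives the robot as it stands. The module is installed in compiled form; this text tells all that it offers.
- The arm moves only by the tool arm_command, never from a script. Its argument "rows" is a list of rows, each a list of 3 entries, a list of its own where there are three numbers: the finger opening in mm, from 0 to 85.4, then the shift along the world's x, y, z in units of 30 cm (1.0 is 30 cm), then the turn, a rotation vector about the world's x, y, z in units of pi/2 rad (1.0 is pi/2 rad). In form: [[claw, [x, y, z], [wx, wy, wz]], ...]. A call has 1 to 12 rows; each row is the pose to reach, as a shift and turn from the pose commanded when the call began; what a row does not reach only later rows make up. A row lasts 1/12 s, in which the tool goes at most 41.7 mm and 7.16 degrees, less where a joint would pass 70% of its speed; a pose out of reach is approached as far as the arm can. A call with a number of a shift or a turn outside -1 to 1 is refused whole. A call with a gripper value outside its range is refused whole. The fingers move at their own pace and stop on an object; the grip force is fixed at half the most. Time passes only in rows, so rows that repeat a pose let the fingers close. It gives the time, the measured TCP pose, the force, the opening and the grip force at its end, in the units of the state.
- monitor.state(): the state, without advancing time (a new reading comes with each control period).
- vision.grab_frame(name): name is "side" or "top" or "wrist"; returns a dict with "color" (480x640x3 uint8, red, green, blue), "z_map" (480x640 float32, m along the optical axis (not along the pixel's ray), 0 where there is no reading), "mtx" (3x3 intrinsics, pixels), "R" (3x3) and "t" (3): a world point X has camera coordinates R X + t. Camera axes: x right, y down, z forward; pixel columns grow to the right and rows downward; lengths in m; the calibration is good to about 2 mm. A picture is of the moment at which its call begins.
- manip.job_done(): hands the job in; it is judged then, once.
The state is a dict: "time": time; "joint_pos": joint angles; "joint_vel": joint speeds; "joint_efforts": joint torques, N m; "tool_pos": TCP position; "tool_rot": TCP orientation; "contact_force": force on the tool from outside, world axes, zero at the start; "ft_torque": the same for the moment, N m; "gripper_width": opening from 0.0 (shut) to 1.0 (fully open); "grasp_force": force on a finger pad.
Only numpy, scipy, OpenCV 4.12 (cv2) and the standard library are available. Lean on these libraries where they do the work, as an engineer would, in place of code of your own. Each camera call takes 0.05 s, during which the arm holds its last target. There are 200 camera calls.

## Working session

There is one attempt and no reset: what is moved stays moved. The work goes in short steps, Python scripts to look and compute and a tool call to move; the robot and the scene stay as the last step left them, time stands still between calls to the robot, and variables do not carry over. Pictures are saved under pics/ and viewed, at most 10 in all, crops included, and the job is handed in when it is done.

Besides the shell and the picture viewer there is one more tool, called as name(argument=value, ...), one argument or row to a line, values as JSON. arm_command: Moves the arm, as the interface text tells. Shifts and turns lie within -1 to 1; 1 stands for 30 cm of shift or pi/2 rad of turn. Its arguments: {"type":"object","properties":{"rows":{"type":"array"}},"required":["rows"]}

```bash
mkdir -p pics
cat > h.py <<'E'
import numpy as np, cv2
from plant import monitor, vision, manip
def grab(n):
    f=vision.grab_frame(n); np.savez(f'{n}.npz',**f); return f
def cloud(f):
    z=f['z_map'].astype(float); v,u=np.mgrid[:480,:640]; K=f['mtx']
    c=np.stack([(u-K[0,2])/K[0,0]*z,(v-K[1,2])/K[1,1]*z,z],-1)
    P=(c-f['t'])@f['R']; P[z==0]=np.nan; return P
E
python3 - <<'E'
from h import *
s=monitor.state(); print({k:np.round(v,3).tolist() for k,v in s.items()})
for n in('top','side'):
    f=grab(n); cv2.imwrite(f'pics/{n}0.png',f['color'][:,:,::-1]); print(n,f['mtx'].round(1).tolist(),(-f['R'].T@f['t']).round(3))
E
```

```text
{'time': 0.0, 'joint_pos': [-1.243, 0.053, 1.614, -0.0, 1.476, -0.119], 'joint_vel': [-0.002, -0.001, -0.001, 0.0, 0.001, -0.0], 'joint_efforts': [-0.001, -39.368, -37.018, -0.0, 0.007, 0.0], 'tool_pos': [0.27, -0.563, 0.199], 'tool_rot': [-0.001, 0.975, 0.222, -0.0], 'contact_force': [0.382, -0.865, 0.467], 'ft_torque': [-0.025, 0.03, -0.036], 'grasp_force': 0.0, 'gripper_width': 1.002}
top [[512.4, 0.0, 324.9], [0.0, 512.4, 242.0], [0.0, 0.0, 1.0]] [0.48  0.081 1.168]
side [[588.7, 0.0, 320.9], [0.0, 588.7, 247.9], [0.0, 0.0, 1.0]] [0.045 0.729 0.935]
```

View pics/top0.png

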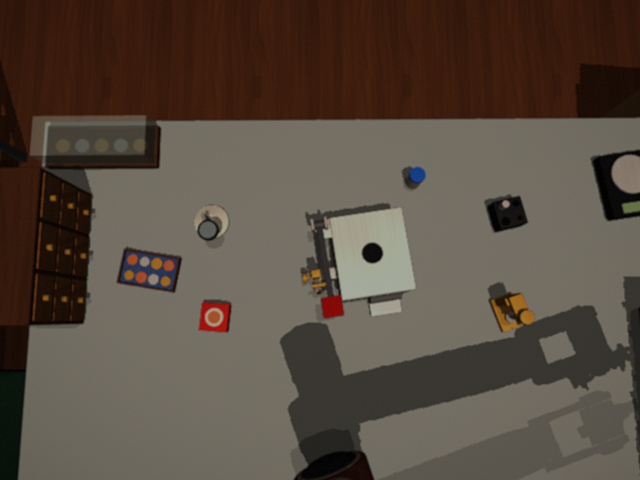

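View pics/side0.png

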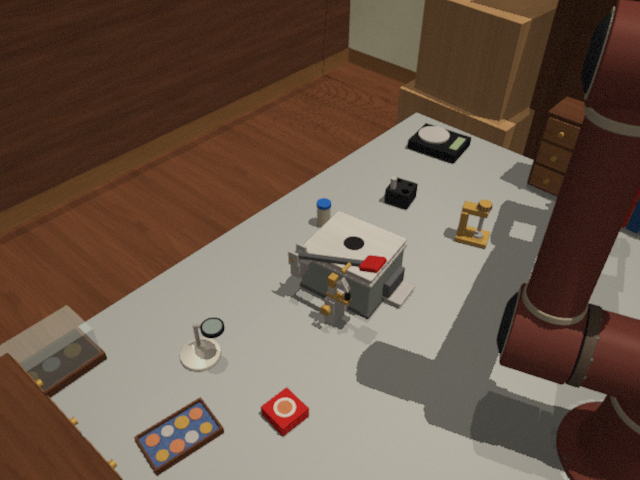

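The top view shows the black lid spot at (372,253), the red pad at (333,306), the brass pawl stand at (315,278) and flips at (215,317). The side view shows the spot at (354,243) and the pad at (373,263), with the gauge and punch well clear.

```bash
cat > m.py <<'E'
from h import *
def mask(f,kind,c,r=30):
    h=cv2.cvtColor(f['color'],cv2.COLOR_RGB2HSV).astype(int); H,S,V=h[...,0],h[...,1],h[...,2]
    m=((H<8)|(H>172))&(S>170)&(V>70) if kind=='pad' else (V<60)
    n,l,st,ce=cv2.connectedComponentsWithStats(m.astype(np.uint8))
    i=min((i for i in range(1,n) if st[i,4]>40),key=lambda i:np.hypot(*(ce[i]-c)))
    return l==i,ce[i],st[i]
def ray(f,p):
    d=f['R'].T@np.linalg.inv(f['mtx'])@[p[0],p[1],1]; return -f['R'].T@f['t'],d/np.linalg.norm(d)
def tri(a,b):
    (o1,d1),(o2,d2)=a,b
    s=np.linalg.lstsq(np.stack([d1,-d2],1),o2-o1,rcond=None)[0]
    p,q=o1+s[0]*d1,o2+s[1]*d2; return (p+q)/2,np.linalg.norm(p-q)
E
python3 - <<'E'
from m import *
F={n:dict(np.load(n+'.npz')) for n in('top','side')}
for k,ct,cs in(('spot',(372,253),(354,243)),('pad',(333,306),(373,263))):
    R=[]
    for n,c in(('top',ct),('side',cs)):
        m,ce,st=mask(F[n],k,c); P=cloud(F[n])[m]; R.append(ray(F[n],ce))
        print(k,n,ce.round(1),st,'depth med',np.nanmedian(P,0).round(4),'zpct',np.nanpercentile(P[:,2],[5,95]).round(4))
    print(k,'tri',tri(*R))
f=F['top'];P=cloud(f); V=f['color'].min(2)
# lid: points around z .106-.118 near spot
c=np.nanmedian(P[mask(f,'spot',(372,253))[0]],0)
m=(abs(P[...,2]-c[2])<.006)&(np.hypot(P[...,0]-c[0],P[...,1]-c[1])<.13)
m=cv2.morphologyEx(m.astype(np.uint8),cv2.MORPH_OPEN,np.ones((9,9)))>0
Q=P[m][:,:2].astype(np.float32); r=cv2.minAreaRect(Q*1000); print('lid',r, np.median(P[m][:,2]))
E
```

```text
spot top [371.9 252.6] [363 243  19  20 301] depth med [ 0.6132 -0.0171  0.1146] zpct [0.1114 0.1179]
spot side [353.4 242.7] [344 237  20  13 185] depth med [ 0.6127 -0.0143  0.1156] zpct [0.1125 0.1182]
spot tri (array([ 0.61418529, -0.01734939,  0.11156488]), np.float64(0.0002144349165913604))
pad top [331.9 306.2] [321 295  23  23 400] depth med [0.5026 0.0675 0.1902] zpct [0.1838 0.1958]
pad side [372.2 263.5] [359 256  27  16 311] depth med [0.4971 0.0766 0.1904] zpct [0.1834 0.1966]
pad tri (array([0.50268182, 0.06770422, 0.18148122]), np.float64(0.0003847300355250482))
lid ((614.1134643554688, -11.972770690917969), (173.93606567382812, 163.22540283203125), 8.371004104614258) 0.11438689100936067
```

arm_command(
  rows=[
    [0,[0,0,0.167],[0,0,0]],
    [0,[0.573,0.91,0.167],[0,0,-0.19]],
    [0,[0.573,0.91,0.167],[0,0,-0.19]],
    [0,[0.573,0.91,0.167],[0,0,-0.19]],
    [0,[0.573,0.91,0.167],[0,0,-0.19]],
    [0,[0.573,0.91,0.167],[0,0,-0.19]],
    [0,[0.573,0.91,0.167],[0,0,-0.19]],
    [0,[0.573,0.91,0.167],[0,0,-0.19]],
    [0,[0.573,0.91,0.167],[0,0,-0.19]],
    [0,[0.573,0.91,0.167],[0,0,-0.19]],
    [0,[0.573,0.91,0.167],[0,0,-0.19]],
    [0,[0.573,0.91,0.167],[0,0,-0.19]],
  ],
)

```text
time: 1.1
tool_pos: [0.4416, -0.2908, 0.2504]
tool_rot: [-0.0, 0.997, 0.074, -0.0]
contact_force: [0.1, -0.2, 0.1]
gripper_width: -0.006
grasp_force: 0.0
```

Run:
```python
from m import *
s=monitor.state(); print({k:np.round(s[k],4).tolist() for k in('time','tool_pos','tool_rot','contact_force','gripper_width')})
# pawl stand height and lever top profile in hopper frame
P=cloud(dict(np.load('side.npz')));a=np.radians(8.7)
d=P-np.array([.614,-.017,0]); x=d[...,0]*np.cos(a)+d[...,1]*np.sin(a); y=-d[...,0]*np.sin(a)+d[...,1]*np.cos(a)
for lo in np.arange(-.16,.12,.02):
    for yl in(.08,.11,.13):
        m=(x>lo)&(x<=lo+.02)&(y>yl)&(y<yl+(.03 if yl==.08 else .02))&(P[...,2]>.02)
        if m.sum()>5: print(round(lo,2),yl,m.sum(),P[...,2][m].max().round(3))
```

```text
{'time': 1.1, 'tool_pos': [0.4416, -0.2908, 0.2504], 'tool_rot': [-0.0, 0.9972, 0.0742, -0.0004], 'contact_force': [0.1387, -0.167, 0.0653], 'gripper_width': -0.0056}
-0.12 0.08 97 0.198
-0.12 0.11 83 0.199
-0.1 0.08 94 0.194
-0.1 0.11 89 0.194
-0.08 0.08 90 0.185
-0.08 0.11 55 0.186
-0.08 0.13 17 0.113
-0.06 0.08 95 0.173
-0.06 0.11 172 0.171
-0.06 0.13 71 0.168
-0.04 0.08 125 0.166
-0.04 0.11 190 0.166
-0.04 0.13 291 0.135
-0.02 0.08 76 0.16
-0.02 0.11 9 0.158
-0.02 0.13 49 0.131
-0.0 0.08 70 0.151
0.02 0.08 75 0.145
0.04 0.08 103 0.136
0.06 0.08 198 0.138
0.06 0.11 185 0.139
0.08 0.08 20 0.139
0.08 0.11 59 0.137
```

arm_command(
  rows=[
    [0,[0.575,0.913,0],[0,0,0]],
    [0,[0.575,0.913,0],[0,0,0]],
    [0,[0.575,0.913,0],[0,0,0]],
    [0,[0.575,0.913,0],[0,0,0]],
    [0,[0.575,0.913,0],[0,0,0]],
    [0,[0.575,0.913,0],[0,0,0]],
    [0,[0.575,0.913,0],[0,0,0]],
    [0,[0.575,0.913,0],[0,0,0]],
    [0,[0.575,0.913,-0.1],[0,0,0]],
    [0,[0.575,0.913,-0.2],[0,0,0]],
    [0,[0.575,0.913,-0.3],[0,0,0]],
    [0,[0.575,0.913,-0.4],[0,0,0]],
  ],
)

```text
time: 2.1
tool_pos: [0.6144, -0.0184, 0.1291]
tool_rot: [0.0, 0.997, 0.073, -0.0]
contact_force: [-0.1, 0.2, -0.4]
gripper_width: 0.0
grasp_force: 0.0
```

arm_command(
  rows=[
    [0,[0,0,-0.01],[0,0,0]],
    [0,[0,0,-0.02],[0,0,0]],
    [0,[0,0,-0.03],[0,0,0]],
    [0,[0,0,-0.03],[0,0,0]],
  ],
)

```text
time: 2.43
tool_pos: [0.6157, -0.0176, 0.1237]
tool_rot: [0.0, 0.997, 0.074, 0.001]
contact_force: [-0.1, 0.7, 0.7]
gripper_width: -0.001
grasp_force: 0.0
```

Run:
```python
from m import *
s=monitor.state(); print(s['tool_pos'],s['contact_force'])
f=grab('side'); cv2.imwrite('pics/s1.png',cv2.resize(f['color'][180:340,240:460,::-1],None,fx=3,fy=3))
```

```text
[ 0.61568479 -0.01764664  0.12371417] [-0.13797526  0.71010628  0.74427552]
```

View pics/s1.png

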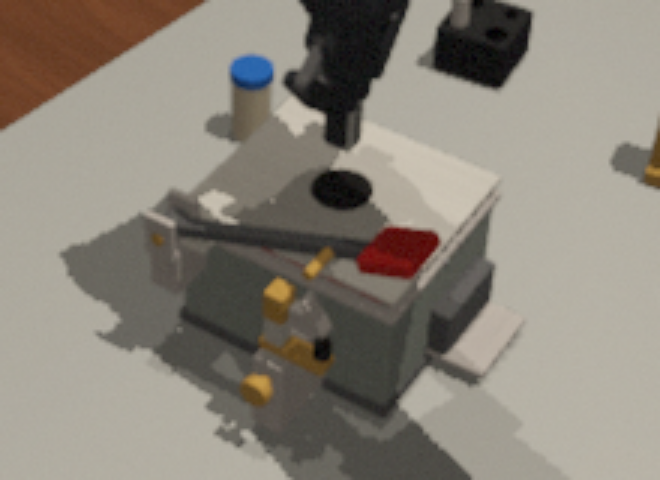

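The picture shows the fingertip at full-image (354,228) and the spot at (354,243). That is a larger gap than the reported 11 mm, so I'm checking it with depth.

Run:
```python
from m import *
f=dict(np.load('side.npz')); P=cloud(f); s=monitor.state()
def pr(X):
    c=f['R']@X+f['t']; return (f['mtx']@(c/c[2]))[:2].round(1)
print('tcp proj',pr(s['tool_pos']), 'spot',pr(np.array([.614,-.017,.1125])))
for v in range(214,246,2): print(v,P[v,354].round(4),f['color'][v,354])
g=grab('top'); Q=cloud(g); print(s['joint_pos'])
```

```text
tcp proj [353.2 237.9] spot [353.5 242.5]
214 [0.6005 0.0044 0.2095] [24 23 20]
216 [0.6012 0.0031 0.2033] [16 15 18]
218 [ 0.6074 -0.0054  0.1896] [16 13 16]
220 [ 0.608  -0.0065  0.1835] [20 24 22]
222 [ 0.6089 -0.0081  0.1768] [24 23 20]
224 [ 0.6068 -0.0058  0.1741] [14  7 12]
226 [ 0.6082 -0.008   0.1667] [18 20 15]
228 [ 0.6088 -0.0091  0.1604] [36 35 33]
230 [ 0.6392 -0.0494  0.1126] [161 154 140]
232 [ 0.6339 -0.0428  0.1141] [182 174 161]
234 [ 0.6301 -0.0382  0.1136] [181 173 159]
236 [ 0.6239 -0.0304  0.1164] [126 122 109]
238 [ 0.6217 -0.0279  0.1136] [33 25 30]
240 [ 0.618  -0.0236  0.1129] [19 18 18]
242 [ 0.6137 -0.0183  0.1133] [15 10  8]
244 [ 0.6088 -0.0123  0.1144] [ 8 16  7]
[-1.49040539e-01  8.69327894e-02  1.70746328e+00 -1.19913987e-05
  1.34368539e+00  1.27418279e+00]
```

Run:
```python
from m import *
f=grab('side'); P=cloud(f); s=monitor.state(); print(s['time'],s['tool_pos'],s['gripper_width'],s['contact_force'])
for v in range(222,240,1): print(v,P[v,354].round(4),f['color'][v,354])
cv2.imwrite('pics/s2.png',cv2.resize(f['color'][130:270,270:450,::-1],None,fx=4,fy=4))
w=grab('wrist'); print(w['t'])
cv2.imwrite('pics/w2.png',w['color'][:,:,::-1])
```

```text
2.5833 [ 0.61579179 -0.01714861  0.12415246] -8.183554870310737e-05 [-0.79644929 -0.29295441  0.02555264]
222 [ 0.6085 -0.0076  0.1774] [25 24 23]
223 [ 0.6076 -0.0067  0.1758] [21 21 20]
224 [ 0.6072 -0.0062  0.1737] [20 21 21]
225 [ 0.6078 -0.0073  0.17  ] [24 24 22]
226 [ 0.6101 -0.0104  0.1641] [17 17 17]
227 [ 0.6076 -0.0073  0.1648] [22 19 17]
228 [ 0.6099 -0.0106  0.1588] [40 40 38]
229 [ 0.6098 -0.0107  0.1561] [82 77 70]
230 [ 0.6378 -0.0475  0.1146] [163 156 141]
231 [ 0.6347 -0.0436  0.1159] [183 175 161]
232 [ 0.634  -0.0429  0.114 ] [181 172 159]
233 [ 0.6305 -0.0386  0.1159] [180 172 157]
234 [ 0.6319 -0.0406  0.111 ] [180 172 158]
235 [ 0.6293 -0.0374  0.1116] [176 170 154]
236 [ 0.6248 -0.0317  0.1151] [130 123 112]
237 [nan nan nan] [34 33 30]
238 [ 0.6207 -0.0268  0.1149] [35 29 31]
239 [ 0.6184 -0.0239  0.1153] [28 15 19]
[-0.10847882  0.56291965  0.49042583]
```

View pics/s2.png

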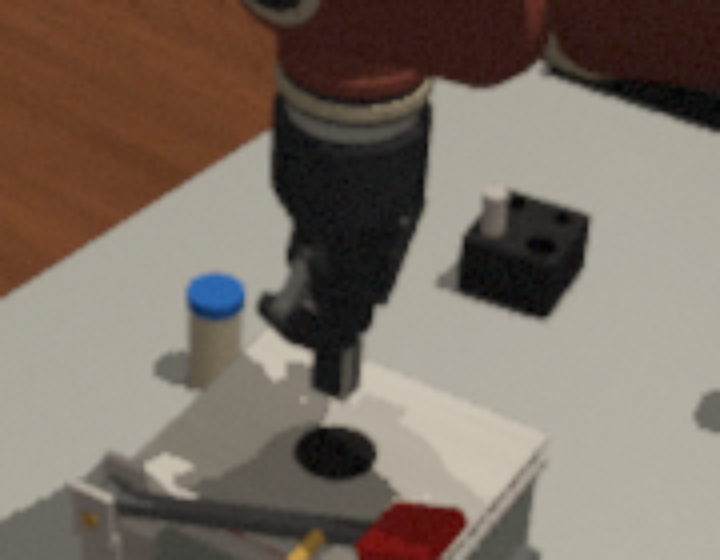

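View pics/w2.png

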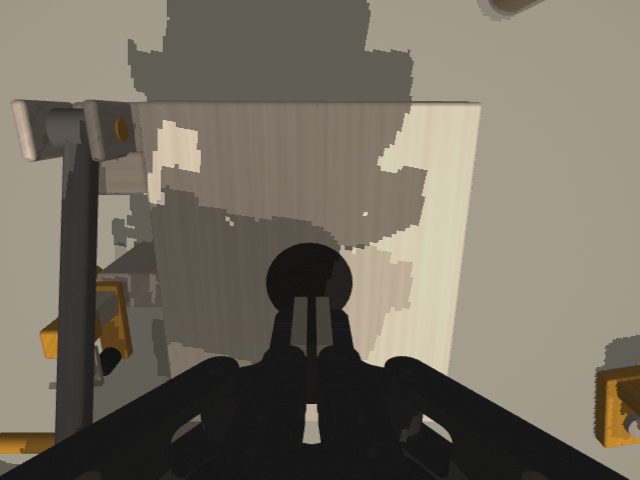

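The side view shows the tip at full-image (354,229) with clear lid between it and the spot. The wrist view shows the tips just short of the spot at (310,285). The visible tip is near z 0.155, but the TCP reads 0.124. I'll go down in small steps and rely on force and depth.

arm_command(
  rows=[
    [0,[0,0,-0.01],[0,0,0]],
    [0,[0,0,-0.02],[0,0,0]],
    [0,[0,0,-0.025],[0,0,0]],
    [0,[0,0,-0.03],[0,0,0]],
  ],
)

```text
time: 2.97
tool_pos: [0.6142, -0.0166, 0.1123]
tool_rot: [-0.0, 0.997, 0.074, -0.0]
contact_force: [0.4, 0.7, -0.4]
gripper_width: 0.0
grasp_force: 0.0
```

arm_command(
  rows=[
    [0,[0,0,-0.0033],[0,0,0]],
    [0,[0,0,-0.0067],[0,0,0]],
    [0,[0,0,-0.01],[0,0,0]],
    [0,[0,0,-0.01],[0,0,0]],
  ],
)

```text
time: 3.3
tool_pos: [0.6143, -0.0167, 0.1095]
tool_rot: [-0.0, 0.997, 0.074, -0.0]
contact_force: [0.7, -0.1, -0.1]
gripper_width: -0.006
grasp_force: 0.0
```

```bash
cat >> m.py <<'E'
def tip():
    f=grab('side'); P=cloud(f); g=f['color'].max(2); out=[]
    for u in range(352,358):
        c=[v for v in range(200,260) if abs(P[v,u,0]-.610)<.015 and abs(P[v,u,1]+.009)<.02 and P[v,u,2]>.118]
        if c: out.append((max(c),P[max(c),u,2].round(4)))
    return out
E
python3 - <<'E'
from m import *
s=monitor.state(); print(s['tool_pos'],s['contact_force'],tip())
E
```

```text
[ 0.61429811 -0.0166946   0.10950326] [ 0.6650332  -0.14209743 -0.10130091] [(234, np.float64(0.1481)), (249, np.float64(0.119)), (235, np.float64(0.1425)), (235, np.float64(0.142)), (234, np.float64(0.1466)), (233, np.float64(0.1431))]
```

arm_command(
  rows=[
    [0,[0,0,-0.01],[0,0,0]],
    [0,[0,0,-0.02],[0,0,0]],
    [0,[0,0,-0.03],[0,0,0]],
    [0,[0,0,-0.037],[0,0,0]],
    [0,[0,0,-0.044],[0,0,0]],
    [0,[0,0,-0.05],[0,0,0]],
    [0,[0,0,-0.05],[0,0,0]],
  ],
)

```text
time: 3.93
tool_pos: [0.6141, -0.0167, 0.0942]
tool_rot: [-0.0, 0.997, 0.074, -0.0]
contact_force: [0.3, -0.4, -0.0]
gripper_width: -0.002
grasp_force: 0.0
```

Run:
```python
from m import *
s=monitor.state(); print(s['tool_pos'],s['contact_force'],tip())
```

```text
[ 0.61410503 -0.01669546  0.09416866] [ 0.29173743 -0.42416052 -0.04938387] [(241, np.float64(0.118)), (240, np.float64(0.1316)), (241, np.float64(0.1259)), (240, np.float64(0.1282)), (240, np.float64(0.1293)), (239, np.float64(0.1277))]
```

arm_command(
  rows=[
    [0,[0,0,-0.007],[0,0,0]],
    [0,[0,0,-0.014],[0,0,0]],
    [0,[0,0,-0.02],[0,0,0]],
    [0,[0,0,-0.02],[0,0,0]],
  ],
)

```text
time: 4.32
tool_pos: [0.6141, -0.0167, 0.0882]
tool_rot: [-0.0, 0.997, 0.074, -0.0]
contact_force: [0.2, -0.1, 0.5]
gripper_width: 0.002
grasp_force: 0.0
```

arm_command(
  rows=[
    [0,[0,0,-0.0033],[0,0,0]],
    [0,[0,0,-0.0067],[0,0,0]],
    [0,[0,0,-0.0067],[0,0,0]],
  ],
)

```text
time: 4.57
tool_pos: [0.6143, -0.0167, 0.0866]
tool_rot: [-0.0, 0.997, 0.074, -0.0]
contact_force: [0.0, -0.2, 0.9]
gripper_width: 0.001
grasp_force: 0.0
```

arm_command(
  rows=[
    [0,[0,0,-0.0033],[0,0,0]],
    [0,[0,0,-0.0067],[0,0,0]],
    [0,[0,0,-0.0067],[0,0,0]],
  ],
)

```text
time: 4.82
tool_pos: [0.6143, -0.0167, 0.0845]
tool_rot: [-0.0, 0.997, 0.074, -0.0]
contact_force: [-0.2, 0.1, -0.5]
gripper_width: -0.002
grasp_force: 0.0
```

arm_command(
  rows=[
    [0,[0,0,-0.0033],[0,0,0]],
    [0,[0,0,-0.0067],[0,0,0]],
    [0,[0,0,-0.0067],[0,0,0]],
  ],
)

```text
time: 5.07
tool_pos: [0.6146, -0.0168, 0.0835]
tool_rot: [0.0, 0.997, 0.074, 0.0]
contact_force: [-2.8, 0.2, 4.1]
gripper_width: -0.002
grasp_force: 2.1
```

arm_command(
  rows=[
    [0,[0,0,-0.0033],[0,0,0]],
    [0,[0,0,-0.0067],[0,0,0]],
    [0,[0,0,-0.0067],[0,0,0]],
  ],
)

```text
time: 5.32
tool_pos: [0.6146, -0.0168, 0.0814]
tool_rot: [0.0, 0.997, 0.074, 0.0]
contact_force: [-3.2, -0.5, 5.0]
gripper_width: -0.001
grasp_force: 2.2
```

arm_command(
  rows=[
    [0,[0,0,-0.0033],[0,0,0]],
    [0,[0,0,-0.0067],[0,0,0]],
    [0,[0,0,-0.0067],[0,0,0]],
  ],
)

```text
time: 5.57
tool_pos: [0.6146, -0.0168, 0.0793]
tool_rot: [0.0, 0.997, 0.074, 0.0]
contact_force: [-1.9, 0.4, 4.6]
gripper_width: 0.0
grasp_force: 2.2
```

Travelled about 4.5 mm so far. I'll use finer steps from here.

arm_command(
  rows=[
    [0,[0,0,-0.0017],[0,0,0]],
    [0,[0,0,-0.0033],[0,0,0]],
    [0,[0,0,-0.0033],[0,0,0]],
  ],
)

```text
time: 5.82
tool_pos: [0.6146, -0.0167, 0.0784]
tool_rot: [0.0, 0.997, 0.074, 0.0]
contact_force: [-2.5, -0.5, 4.4]
gripper_width: -0.001
grasp_force: 2.4
```

arm_command(
  rows=[
    [0,[0,0,-0.0017],[0,0,0]],
    [0,[0,0,-0.0033],[0,0,0]],
    [0,[0,0,-0.0033],[0,0,0]],
  ],
)

```text
time: 6.07
tool_pos: [0.6146, -0.0168, 0.0773]
tool_rot: [0.0, 0.997, 0.074, 0.0]
contact_force: [-2.5, 0.5, 5.2]
gripper_width: 0.0
grasp_force: 2.4
```

arm_command(
  rows=[
    [0,[0,0,-0.0017],[0,0,0]],
    [0,[0,0,-0.0033],[0,0,0]],
    [0,[0,0,-0.0033],[0,0,0]],
  ],
)

```text
time: 6.32
tool_pos: [0.6145, -0.0167, 0.0763]
tool_rot: [0.0, 0.997, 0.074, 0.0]
contact_force: [-2.1, -0.8, 4.8]
gripper_width: -0.003
grasp_force: 2.4
```

arm_command(
  rows=[
    [0,[0,0,-0.0017],[0,0,0]],
    [0,[0,0,-0.0033],[0,0,0]],
    [0,[0,0,-0.0033],[0,0,0]],
  ],
)

```text
time: 6.57
tool_pos: [0.6146, -0.0167, 0.0755]
tool_rot: [0.0, 0.997, 0.074, 0.0]
contact_force: [-3.4, 1.4, 4.9]
gripper_width: -0.002
grasp_force: 2.7
```

arm_command(
  rows=[
    [0,[0,0,-0.0017],[0,0,0]],
    [0,[0,0,-0.0033],[0,0,0]],
    [0,[0,0,-0.0033],[0,0,0]],
  ],
)

```text
time: 6.82
tool_pos: [0.6146, -0.0167, 0.0754]
tool_rot: [0.0, 0.997, 0.074, -0.0]
contact_force: [-6.1, 1.3, 10.1]
gripper_width: -0.004
grasp_force: 4.8
```

The lid has bottomed out: z stayed at 0.0754 while the force doubled. I'll lift off and move above the pad.

arm_command(
  rows=[
    [0,[0,0,0.13],[0,0,0]],
    [0,[0,0,0.26],[0,0,0]],
    [0,[0,0,0.39],[0,0,0]],
    [0,[0,0,0.52],[0,0,0]],
    [0,[0,0,0.52],[0,0,0]],
    [0,[-0.1,0.07,0.52],[0,0,0]],
    [0,[-0.2,0.14,0.52],[0,0,0]],
    [0,[-0.3,0.21,0.52],[0,0,0]],
    [0,[-0.38,0.28,0.5],[0,0,0]],
    [0,[-0.38,0.28,0.45],[0,0,0]],
    [0,[-0.38,0.28,0.4],[0,0,0]],
    [0,[-0.38,0.28,0.4],[0,0,0]],
  ],
)

```text
time: 7.82
tool_pos: [0.4982, 0.0678, 0.1899]
tool_rot: [-0.0, 0.997, 0.075, -0.003]
contact_force: [-0.2, 0.5, -0.6]
gripper_width: 0.0
grasp_force: 0.0
```

Run:
```python
from m import *
s=monitor.state(); print(s['time'],s['tool_pos'],s['contact_force'])
f=grab('side'); P=cloud(f)
m,ce,st=mask(f,'spot',(354,243)); print('spot',ce,st,np.nanmedian(P[m],0))
m,ce,st=mask(f,'pad',(373,263)); print('pad',ce,st,np.nanmedian(P[m],0))
cv2.imwrite('pics/s3.png',cv2.resize(f['color'][180:340,260:460,::-1],None,fx=3.6,fy=3.6))
```

```text
7.8167 [0.49816152 0.06775095 0.18990529] [-0.20314754  0.51208865 -0.6295278 ]
spot [353.22651934 245.73480663] [344 240  19  12 181] [ 0.61180214 -0.01398814  0.10652146]
pad [372.16835017 263.64646465] [359 256  27  16 297] [0.49663994 0.07697807 0.19061495]
```

View pics/s3.png

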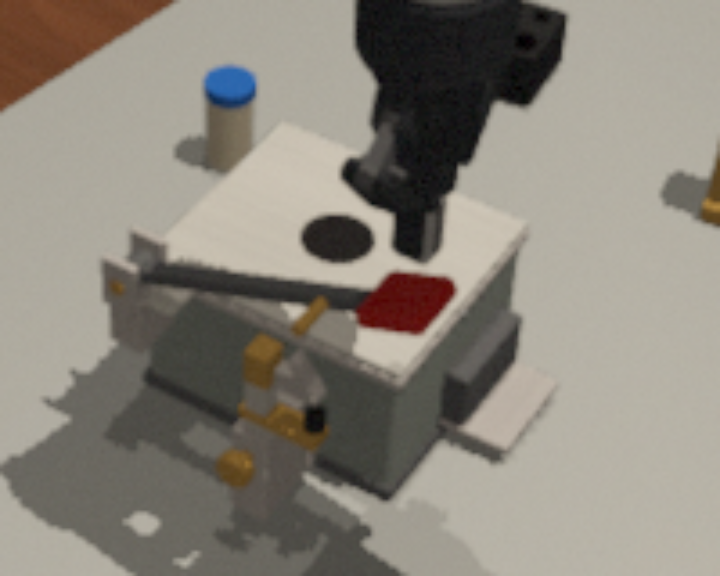

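The lid is home: the spot is now at (353,246), z 0.1065, with no red band visible. The fingertip hangs over the pad, which is at (372,264). I'm descending onto the pad.

arm_command(
  rows=[
    [0,[0,0,-0.03],[0,0,0]],
    [0,[0,0,-0.06],[0,0,0]],
    [0,[0,0,-0.083],[0,0,0]],
    [0,[0,0,-0.083],[0,0,0]],
  ],
)

```text
time: 8.2
tool_pos: [0.4995, 0.0671, 0.1667]
tool_rot: [-0.0, 0.997, 0.074, -0.002]
contact_force: [0.6, 0.2, -0.1]
gripper_width: -0.001
grasp_force: 0.0
```

arm_command(
  rows=[
    [0,[0,0,-0.007],[0,0,0]],
    [0,[0,0,-0.014],[0,0,0]],
    [0,[0,0,-0.02],[0,0,0]],
    [0,[0,0,-0.027],[0,0,0]],
    [0,[0,0,-0.033],[0,0,0]],
    [0,[0,0,-0.033],[0,0,0]],
  ],
)

```text
time: 8.7
tool_pos: [0.5007, 0.0672, 0.1594]
tool_rot: [0.0, 0.997, 0.074, 0.0]
contact_force: [-0.3, -0.6, 3.0]
gripper_width: 0.0
grasp_force: 1.4
```

Run:
```python
from m import *
s=monitor.state(); print(s['time'],s['tool_pos'],s['contact_force'])
f=grab('side'); P=cloud(f)
m,ce,st=mask(f,'pad',(373,263)); print('pad',ce,st,np.nanmedian(P[m],0))
cv2.imwrite('pics/s4.png',cv2.resize(f['color'][180:340,260:460,::-1],None,fx=3.6,fy=3.6))
```

```text
8.7 [0.50069265 0.06721607 0.15937881] [-0.25927551 -0.60942839  3.04026313]
pad [372.16444444 266.72      ] [360 259  26  15 225] [0.49130964 0.08245858 0.18725241]
```

View pics/s4.png

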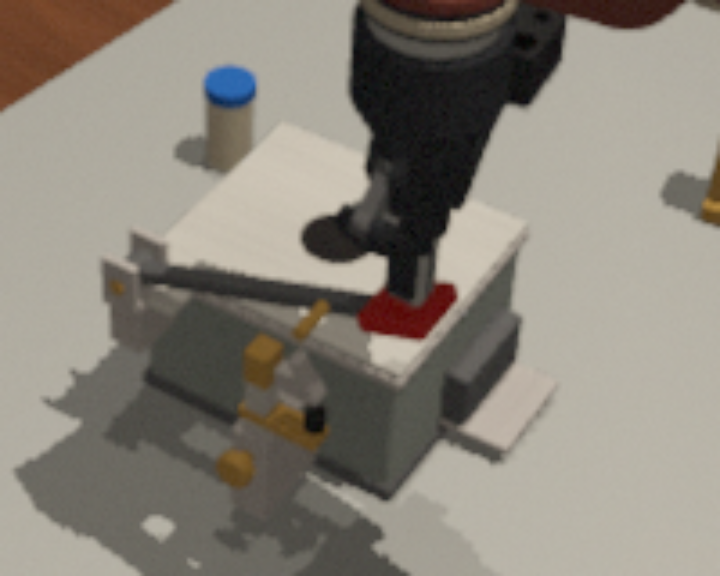

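The fingertip is on the pad at about (374,262), and I feel 3 N. Next is the free part of the stroke, following the arc forward.

arm_command(
  rows=[
    [0,[-0.004,-0.001,-0.01],[0,0,0]],
    [0,[-0.008,-0.001,-0.02],[0,0,0]],
    [0,[-0.012,-0.002,-0.03],[0,0,0]],
    [0,[-0.015,-0.002,-0.04],[0,0,0]],
    [0,[-0.018,-0.003,-0.05],[0,0,0]],
    [0,[-0.02,-0.003,-0.06],[0,0,0]],
    [0,[-0.022,-0.004,-0.07],[0,0,0]],
    [0,[-0.024,-0.004,-0.08],[0,0,0]],
    [0,[-0.026,-0.004,-0.09],[0,0,0]],
    [0,[-0.027,-0.004,-0.1],[0,0,0]],
    [0,[-0.027,-0.004,-0.1],[0,0,0]],
  ],
)

```text
time: 9.67
tool_pos: [0.4915, 0.0659, 0.128]
tool_rot: [0.0, 0.997, 0.074, -0.001]
contact_force: [-2.8, -1.8, 3.8]
gripper_width: -0.001
grasp_force: 1.9
```

arm_command(
  rows=[
    [0,[0,0,-0.005],[0,0,0]],
    [0,[-0.001,0,-0.01],[0,0,0]],
    [0,[-0.001,0,-0.01],[0,0,0]],
  ],
)

```text
time: 9.92
tool_pos: [0.4918, 0.066, 0.1257]
tool_rot: [0.0, 0.997, 0.074, -0.0]
contact_force: [-2.5, -1.1, 4.9]
gripper_width: 0.0
grasp_force: 1.9
```

arm_command(
  rows=[
    [0,[0,0,-0.005],[0,0,0]],
    [0,[-0.001,0,-0.01],[0,0,0]],
    [0,[-0.001,0,-0.01],[0,0,0]],
  ],
)

```text
time: 10.17
tool_pos: [0.4917, 0.0661, 0.1227]
tool_rot: [0.0, 0.997, 0.074, 0.0]
contact_force: [-1.7, -0.8, 4.1]
gripper_width: -0.002
grasp_force: 1.9
```

arm_command(
  rows=[
    [0,[0,0,-0.0033],[0,0,0]],
    [0,[0,0,-0.0067],[0,0,0]],
    [0,[0,0,-0.0067],[0,0,0]],
  ],
)

```text
time: 10.42
tool_pos: [0.4916, 0.0661, 0.1207]
tool_rot: [-0.0, 0.997, 0.074, -0.0]
contact_force: [-2.1, -0.5, 3.7]
gripper_width: 0.004
grasp_force: 2.0
```

arm_command(
  rows=[
    [0,[0,0,-0.0033],[0,0,0]],
    [0,[0,0,-0.0033],[0,0,0]],
  ],
)

```text
time: 10.58
tool_pos: [0.4917, 0.0661, 0.1198]
tool_rot: [-0.0, 0.997, 0.074, -0.0]
contact_force: [-1.8, -0.5, 4.1]
gripper_width: 0.002
grasp_force: 2.0
```

arm_command(
  rows=[
    [0,[0,0,-0.0033],[0,0,0]],
    [0,[0,0,-0.0033],[0,0,0]],
  ],
)

```text
time: 10.75
tool_pos: [0.4917, 0.0661, 0.1188]
tool_rot: [-0.0, 0.997, 0.074, -0.0]
contact_force: [-2.4, -0.9, 3.8]
gripper_width: -0.004
grasp_force: 2.0
```

arm_command(
  rows=[
    [0,[0,0,-0.0033],[0,0,0]],
    [0,[0,0,-0.0033],[0,0,0]],
  ],
)

```text
time: 10.92
tool_pos: [0.4917, 0.0661, 0.1179]
tool_rot: [-0.0, 0.997, 0.074, -0.0]
contact_force: [-1.7, -0.5, 3.9]
gripper_width: -0.003
grasp_force: 2.0
```

arm_command(
  rows=[
    [0,[0,0,-0.0033],[0,0,0]],
    [0,[0,0,-0.0033],[0,0,0]],
  ],
)

```text
time: 11.08
tool_pos: [0.4917, 0.0661, 0.1168]
tool_rot: [-0.0, 0.997, 0.074, -0.0]
contact_force: [-1.7, -0.7, 4.1]
gripper_width: -0.002
grasp_force: 2.0
```

arm_command(
  rows=[
    [0,[0,0,-0.0033],[0,0,0]],
    [0,[0,0,-0.0033],[0,0,0]],
  ],
)

```text
time: 11.25
tool_pos: [0.4917, 0.0661, 0.1158]
tool_rot: [-0.0, 0.997, 0.074, -0.0]
contact_force: [-2.7, -0.3, 3.4]
gripper_width: 0.001
grasp_force: 2.1
```

arm_command(
  rows=[
    [0,[0,0,-0.0033],[0,0,0]],
    [0,[0,0,-0.0033],[0,0,0]],
  ],
)

```text
time: 11.42
tool_pos: [0.4917, 0.0661, 0.1149]
tool_rot: [-0.0, 0.997, 0.074, -0.0]
contact_force: [-3.1, -0.3, 4.5]
gripper_width: -0.004
grasp_force: 2.1
```

arm_command(
  rows=[
    [0,[0,0,-0.0033],[0,0,0]],
    [0,[0,0,-0.0033],[0,0,0]],
  ],
)

```text
time: 11.58
tool_pos: [0.4917, 0.0661, 0.1139]
tool_rot: [-0.0, 0.997, 0.074, -0.0]
contact_force: [-2.6, -1.3, 3.7]
gripper_width: 0.005
grasp_force: 2.1
```

arm_command(
  rows=[
    [0,[0,0,-0.0033],[0,0,0]],
    [0,[0,0,-0.0033],[0,0,0]],
  ],
)

```text
time: 11.75
tool_pos: [0.4917, 0.0661, 0.1129]
tool_rot: [-0.0, 0.997, 0.074, -0.0]
contact_force: [-3.0, 0.2, 4.9]
gripper_width: -0.003
grasp_force: 2.1
```

arm_command(
  rows=[
    [0,[0,0,-0.0033],[0,0,0]],
    [0,[0,0,-0.0033],[0,0,0]],
  ],
)

```text
time: 11.92
tool_pos: [0.4917, 0.0661, 0.1119]
tool_rot: [-0.0, 0.997, 0.074, -0.0]
contact_force: [-1.5, 0.4, 4.4]
gripper_width: 0.001
grasp_force: 2.1
```

arm_command(
  rows=[
    [0,[0,0,-0.0033],[0,0,0]],
    [0,[0,0,-0.0033],[0,0,0]],
  ],
)

```text
time: 12.08
tool_pos: [0.4917, 0.0661, 0.1109]
tool_rot: [-0.0, 0.997, 0.074, -0.0]
contact_force: [-2.1, -0.7, 5.4]
gripper_width: -0.002
grasp_force: 2.1
```

arm_command(
  rows=[
    [0,[0,0,-0.0033],[0,0,0]],
    [0,[0,0,-0.0033],[0,0,0]],
  ],
)

```text
time: 12.25
tool_pos: [0.4917, 0.0661, 0.1099]
tool_rot: [0.0, 0.997, 0.074, -0.0]
contact_force: [-2.3, -0.6, 3.9]
gripper_width: 0.002
grasp_force: 2.1
```

arm_command(
  rows=[
    [0,[0,0,-0.0033],[0,0,0]],
    [0,[0,0,-0.0033],[0,0,0]],
  ],
)

```text
time: 12.42
tool_pos: [0.4917, 0.0661, 0.1089]
tool_rot: [0.0, 0.997, 0.074, -0.0]
contact_force: [-1.8, -0.3, 4.2]
gripper_width: 0.001
grasp_force: 2.2
```

arm_command(
  rows=[
    [0,[0,0,-0.0033],[0,0,0]],
    [0,[0,0,-0.0033],[0,0,0]],
  ],
)

```text
time: 12.58
tool_pos: [0.4917, 0.0661, 0.1079]
tool_rot: [-0.0, 0.997, 0.074, -0.0]
contact_force: [-3.1, -0.5, 4.8]
gripper_width: 0.004
grasp_force: 2.2
```

arm_command(
  rows=[
    [0,[0,0,-0.0033],[0,0,0]],
    [0,[0,0,-0.0033],[0,0,0]],
  ],
)

```text
time: 12.75
tool_pos: [0.4917, 0.0661, 0.107]
tool_rot: [0.0, 0.997, 0.074, -0.0]
contact_force: [-3.0, -0.6, 4.1]
gripper_width: 0.004
grasp_force: 2.2
```

arm_command(
  rows=[
    [0,[0,0,-0.0033],[0,0,0]],
    [0,[0,0,-0.0033],[0,0,0]],
  ],
)

```text
time: 12.92
tool_pos: [0.4917, 0.0661, 0.106]
tool_rot: [0.0, 0.997, 0.074, -0.0]
contact_force: [-3.3, -0.2, 5.2]
gripper_width: -0.003
grasp_force: 2.2
```

arm_command(
  rows=[
    [0,[0,0,-0.0033],[0,0,0]],
    [0,[0,0,-0.0033],[0,0,0]],
  ],
)

```text
time: 13.08
tool_pos: [0.4917, 0.066, 0.1051]
tool_rot: [0.0, 0.997, 0.074, -0.0]
contact_force: [-4.1, -0.8, 5.3]
gripper_width: -0.002
grasp_force: 2.5
```

arm_command(
  rows=[
    [0,[0,0,-0.0033],[0,0,0]],
    [0,[0,0,-0.0033],[0,0,0]],
  ],
)

```text
time: 13.25
tool_pos: [0.4917, 0.066, 0.1043]
tool_rot: [0.0, 0.997, 0.074, -0.0]
contact_force: [-2.7, -0.6, 5.2]
gripper_width: -0.0
grasp_force: 2.9
```

The bump has started: pad force is rising and z is lagging. I'm continuing in single steps.

arm_command(
  rows=[
    [0,[0,0,-0.0033],[0,0,0]],
    [0,[0,0,-0.0033],[0,0,0]],
  ],
)

```text
time: 13.42
tool_pos: [0.4916, 0.066, 0.1034]
tool_rot: [0.0, 0.997, 0.074, -0.0]
contact_force: [-3.3, -0.7, 7.1]
gripper_width: -0.002
grasp_force: 3.2
```

arm_command(
  rows=[
    [0,[0,0,-0.0033],[0,0,0]],
    [0,[0,0,-0.0033],[0,0,0]],
  ],
)

```text
time: 13.58
tool_pos: [0.4915, 0.066, 0.1024]
tool_rot: [0.0, 0.997, 0.074, -0.0]
contact_force: [-3.6, -0.4, 7.2]
gripper_width: 0.0
grasp_force: 3.3
```

arm_command(
  rows=[
    [0,[0,0,-0.0033],[0,0,0]],
    [0,[0,0,-0.0033],[0,0,0]],
  ],
)

```text
time: 13.75
tool_pos: [0.4915, 0.066, 0.1015]
tool_rot: [0.0, 0.997, 0.074, -0.0]
contact_force: [-4.0, 0.1, 6.0]
gripper_width: -0.004
grasp_force: 3.5
```

arm_command(
  rows=[
    [0,[0,0,-0.0017],[0,0,0]],
    [0,[0,0,-0.0017],[0,0,0]],
  ],
)

```text
time: 13.92
tool_pos: [0.4915, 0.066, 0.1011]
tool_rot: [0.0, 0.997, 0.074, -0.0]
contact_force: [-5.3, -0.8, 6.6]
gripper_width: -0.001
grasp_force: 3.7
```

arm_command(
  rows=[
    [0,[0,0,-0.0033],[0,0,0]],
    [0,[0,0,-0.0033],[0,0,0]],
  ],
)

```text
time: 14.08
tool_pos: [0.4914, 0.066, 0.1]
tool_rot: [0.0, 0.997, 0.074, -0.0]
contact_force: [-4.8, -0.3, 7.4]
gripper_width: 0.005
grasp_force: 3.7
```

arm_command(
  rows=[
    [0,[0,0,-0.0017],[0,0,0]],
    [0,[0,0,-0.0017],[0,0,0]],
  ],
)

```text
time: 14.25
tool_pos: [0.4914, 0.066, 0.0996]
tool_rot: [0.0, 0.997, 0.074, -0.001]
contact_force: [-5.6, -1.2, 8.2]
gripper_width: -0.001
grasp_force: 3.9
```

arm_command(
  rows=[
    [0,[0,0,-0.0033],[0,0,0]],
    [0,[0,0,-0.0033],[0,0,0]],
  ],
)

```text
time: 14.42
tool_pos: [0.4914, 0.066, 0.0986]
tool_rot: [0.0, 0.997, 0.074, -0.001]
contact_force: [-4.7, -0.9, 7.4]
gripper_width: -0.003
grasp_force: 3.9
```

arm_command(
  rows=[
    [0,[0,0,-0.0017],[0,0,0]],
    [0,[0,0,-0.0017],[0,0,0]],
  ],
)

```text
time: 14.58
tool_pos: [0.4913, 0.066, 0.0981]
tool_rot: [0.0, 0.997, 0.074, -0.001]
contact_force: [-5.3, -1.0, 8.2]
gripper_width: -0.0
grasp_force: 4.1
```

arm_command(
  rows=[
    [0,[0,0,-0.0033],[0,0,0]],
    [0,[0,0,-0.0033],[0,0,0]],
  ],
)

```text
time: 14.75
tool_pos: [0.4913, 0.066, 0.0971]
tool_rot: [0.0, 0.997, 0.074, -0.001]
contact_force: [-6.3, -0.2, 8.7]
gripper_width: -0.003
grasp_force: 4.2
```

arm_command(
  rows=[
    [0,[0,0,-0.0017],[0,0,0]],
    [0,[0,0,-0.0017],[0,0,0]],
  ],
)

```text
time: 14.92
tool_pos: [0.4913, 0.066, 0.0967]
tool_rot: [0.0, 0.997, 0.074, -0.001]
contact_force: [-6.8, -0.5, 8.2]
gripper_width: -0.001
grasp_force: 4.4
```

arm_command(
  rows=[
    [0,[0,0,-0.0033],[0,0,0]],
    [0,[0,0,-0.0033],[0,0,0]],
  ],
)

```text
time: 15.08
tool_pos: [0.4913, 0.066, 0.0957]
tool_rot: [0.0, 0.997, 0.074, -0.001]
contact_force: [-6.1, -0.2, 9.6]
gripper_width: 0.001
grasp_force: 4.5
```

arm_command(
  rows=[
    [0,[0,0,-0.0017],[0,0,0]],
    [0,[0,0,-0.0017],[0,0,0]],
  ],
)

```text
time: 15.25
tool_pos: [0.4913, 0.066, 0.0953]
tool_rot: [0.0, 0.997, 0.074, -0.001]
contact_force: [-6.7, -2.5, 9.2]
gripper_width: -0.001
grasp_force: 4.8
```

arm_command(
  rows=[
    [0,[0,0,-0.0033],[0,0,0]],
    [0,[0,0,-0.0033],[0,0,0]],
  ],
)

```text
time: 15.42
tool_pos: [0.4912, 0.066, 0.0943]
tool_rot: [0.0, 0.997, 0.074, -0.001]
contact_force: [-7.3, -1.1, 10.5]
gripper_width: 0.003
grasp_force: 4.8
```

arm_command(
  rows=[
    [0,[0,0,-0.0017],[0,0,0]],
    [0,[0,0,-0.0017],[0,0,0]],
  ],
)

```text
time: 15.58
tool_pos: [0.4912, 0.066, 0.0939]
tool_rot: [0.0, 0.997, 0.074, -0.001]
contact_force: [-7.5, -0.5, 10.2]
gripper_width: 0.002
grasp_force: 5.0
```

arm_command(
  rows=[
    [0,[-0.0017,0,-0.0033],[0,0,0]],
    [0,[-0.0033,0,-0.0033],[0,0,0]],
  ],
)

```text
time: 15.75
tool_pos: [0.4912, 0.066, 0.0932]
tool_rot: [0.0, 0.997, 0.074, 0.001]
contact_force: [-4.4, -0.8, 8.1]
gripper_width: -0.001
grasp_force: 4.0
```

arm_command(
  rows=[
    [0,[0,0,-0.0017],[0,0,0]],
    [0,[0,0,-0.0017],[0,0,0]],
  ],
)

```text
time: 15.92
tool_pos: [0.4912, 0.066, 0.0928]
tool_rot: [0.0, 0.997, 0.074, 0.0]
contact_force: [-4.2, -0.4, 9.2]
gripper_width: 0.003
grasp_force: 4.7
```

arm_command(
  rows=[
    [0,[0,0,-0.0017],[0,0,0]],
    [0,[0,0,-0.0017],[0,0,0]],
  ],
)

```text
time: 16.08
tool_pos: [0.4912, 0.0659, 0.0923]
tool_rot: [0.0, 0.997, 0.074, 0.0]
contact_force: [-3.6, -0.8, 9.2]
gripper_width: 0.002
grasp_force: 4.6
```

arm_command(
  rows=[
    [0,[0,0,-0.0017],[0,0,0]],
    [0,[0,0,-0.0017],[0,0,0]],
  ],
)

```text
time: 16.25
tool_pos: [0.4912, 0.066, 0.0917]
tool_rot: [0.0, 0.997, 0.074, 0.0]
contact_force: [-5.5, -1.4, 8.9]
gripper_width: 0.001
grasp_force: 4.4
```

arm_command(
  rows=[
    [0,[0,0,-0.0033],[0,0,0]],
    [0,[0,0,-0.0033],[0,0,0]],
  ],
)

```text
time: 16.42
tool_pos: [0.4912, 0.066, 0.0904]
tool_rot: [0.0, 0.997, 0.074, 0.0]
contact_force: [-3.5, -1.7, 8.1]
gripper_width: 0.004
grasp_force: 3.9
```

arm_command(
  rows=[
    [0,[0,0,-0.0017],[0,0,0]],
    [0,[0,0,-0.0017],[0,0,0]],
  ],
)

```text
time: 16.58
tool_pos: [0.4912, 0.066, 0.0898]
tool_rot: [0.0, 0.997, 0.074, 0.0]
contact_force: [-4.6, -0.3, 7.5]
gripper_width: -0.002
grasp_force: 3.6
```

Force is falling past the crest. I'm going on in 0.5 mm steps until it drops and then begins to climb.

arm_command(
  rows=[
    [0,[0,0,-0.0017],[0,0,0]],
    [0,[0,0,-0.0017],[0,0,0]],
  ],
)

```text
time: 16.75
tool_pos: [0.4911, 0.066, 0.0892]
tool_rot: [0.0, 0.997, 0.074, 0.0]
contact_force: [-3.8, 0.1, 6.8]
gripper_width: -0.002
grasp_force: 3.5
```

arm_command(
  rows=[
    [0,[0,0,-0.0017],[0,0,0]],
    [0,[0,0,-0.0017],[0,0,0]],
  ],
)

```text
time: 16.92
tool_pos: [0.4911, 0.066, 0.0887]
tool_rot: [0.0, 0.997, 0.074, 0.0]
contact_force: [-3.3, -0.8, 6.9]
gripper_width: 0.001
grasp_force: 3.4
```

arm_command(
  rows=[
    [0,[0,0,-0.0017],[0,0,0]],
    [0,[0,0,-0.0017],[0,0,0]],
  ],
)

```text
time: 17.08
tool_pos: [0.4911, 0.066, 0.0882]
tool_rot: [0.0, 0.997, 0.074, 0.0]
contact_force: [-3.7, -1.1, 6.6]
gripper_width: -0.003
grasp_force: 3.4
```

arm_command(
  rows=[
    [0,[0,0,-0.0017],[0,0,0]],
    [0,[0,0,-0.0017],[0,0,0]],
  ],
)

```text
time: 17.25
tool_pos: [0.4911, 0.066, 0.0877]
tool_rot: [0.0, 0.997, 0.074, 0.0]
contact_force: [-2.6, -0.7, 6.4]
gripper_width: 0.001
grasp_force: 3.4
```

arm_command(
  rows=[
    [0,[0,0,-0.0017],[0,0,0]],
    [0,[0,0,-0.0017],[0,0,0]],
  ],
)

```text
time: 17.42
tool_pos: [0.4911, 0.066, 0.0871]
tool_rot: [0.0, 0.997, 0.074, 0.0]
contact_force: [-3.6, -0.2, 6.2]
gripper_width: -0.001
grasp_force: 3.4
```

arm_command(
  rows=[
    [0,[0,0,-0.0017],[0,0,0]],
    [0,[0,0,-0.0017],[0,0,0]],
  ],
)

```text
time: 17.58
tool_pos: [0.4911, 0.066, 0.0866]
tool_rot: [0.0, 0.997, 0.074, 0.0]
contact_force: [-3.5, -0.5, 6.8]
gripper_width: 0.001
grasp_force: 3.4
```

arm_command(
  rows=[
    [0,[0,0,-0.0017],[0,0,0]],
    [0,[0,0,-0.0017],[0,0,0]],
  ],
)

```text
time: 17.75
tool_pos: [0.4911, 0.066, 0.0861]
tool_rot: [0.0, 0.997, 0.074, 0.0]
contact_force: [-3.6, -1.3, 6.1]
gripper_width: 0.0
grasp_force: 3.3
```

arm_command(
  rows=[
    [0,[0,0,-0.0017],[0,0,0]],
    [0,[0,0,-0.0017],[0,0,0]],
  ],
)

```text
time: 17.92
tool_pos: [0.4911, 0.066, 0.0855]
tool_rot: [0.0, 0.997, 0.074, 0.0]
contact_force: [-3.6, -0.8, 6.3]
gripper_width: 0.003
grasp_force: 3.1
```

arm_command(
  rows=[
    [0,[0,0,-0.0017],[0,0,0]],
    [0,[0,0,-0.0017],[0,0,0]],
  ],
)

```text
time: 18.08
tool_pos: [0.4911, 0.066, 0.0849]
tool_rot: [0.0, 0.997, 0.074, 0.0]
contact_force: [-2.7, -0.6, 6.0]
gripper_width: -0.001
grasp_force: 2.9
```

arm_command(
  rows=[
    [0,[0,0,-0.0017],[0,0,0]],
    [0,[0,0,-0.0017],[0,0,0]],
  ],
)

```text
time: 18.25
tool_pos: [0.4912, 0.066, 0.0843]
tool_rot: [0.0, 0.997, 0.074, 0.001]
contact_force: [-1.6, -0.4, 5.6]
gripper_width: -0.001
grasp_force: 2.7
```

arm_command(
  rows=[
    [0,[0,0,-0.0017],[0,0,0]],
    [0,[0,0,-0.0017],[0,0,0]],
  ],
)

```text
time: 18.42
tool_pos: [0.4912, 0.066, 0.0838]
tool_rot: [0.0, 0.997, 0.074, 0.001]
contact_force: [-1.8, 0.0, 4.9]
gripper_width: -0.002
grasp_force: 2.6
```

arm_command(
  rows=[
    [0,[0,0,-0.0017],[0,0,0]],
    [0,[0,0,-0.0017],[0,0,0]],
  ],
)

```text
time: 18.58
tool_pos: [0.4912, 0.066, 0.0832]
tool_rot: [0.0, 0.997, 0.074, 0.001]
contact_force: [-2.3, -0.8, 5.7]
gripper_width: -0.001
grasp_force: 2.5
```

arm_command(
  rows=[
    [0,[0,0,-0.0017],[0,0,0]],
    [0,[0,0,-0.0017],[0,0,0]],
  ],
)

```text
time: 18.75
tool_pos: [0.4912, 0.066, 0.0826]
tool_rot: [0.0, 0.997, 0.074, 0.001]
contact_force: [-1.5, -0.3, 3.4]
gripper_width: 0.001
grasp_force: 2.1
```

The force is back to the spring alone, so the pawl has snapped over. I'm feeling for the buffer now.

arm_command(
  rows=[
    [0,[0,0,-0.0017],[0,0,0]],
    [0,[0,0,-0.0017],[0,0,0]],
  ],
)

```text
time: 18.92
tool_pos: [0.4911, 0.066, 0.0821]
tool_rot: [0.0, 0.997, 0.074, 0.0]
contact_force: [0.4, -1.2, 4.2]
gripper_width: 0.0
grasp_force: 2.0
```

arm_command(
  rows=[
    [0,[0,0,-0.0017],[0,0,0]],
    [0,[0,0,-0.0017],[0,0,0]],
  ],
)

```text
time: 19.08
tool_pos: [0.4911, 0.066, 0.0816]
tool_rot: [0.0, 0.997, 0.074, 0.001]
contact_force: [0.5, -1.3, 3.7]
gripper_width: -0.003
grasp_force: 1.8
```

arm_command(
  rows=[
    [0,[0,0,-0.0017],[0,0,0]],
    [0,[0,0,-0.0017],[0,0,0]],
  ],
)

```text
time: 19.25
tool_pos: [0.4911, 0.066, 0.0809]
tool_rot: [0.0, 0.997, 0.074, 0.0]
contact_force: [0.5, -1.7, 3.0]
gripper_width: -0.0
grasp_force: 1.4
```

arm_command(
  rows=[
    [0,[0,0,-0.0017],[0,0,0]],
    [0,[0,0,-0.0017],[0,0,0]],
  ],
)

```text
time: 19.42
tool_pos: [0.4911, 0.0661, 0.0807]
tool_rot: [0.0, 0.997, 0.074, 0.0]
contact_force: [0.2, -1.3, 4.3]
gripper_width: -0.001
grasp_force: 2.0
```

arm_command(
  rows=[
    [0,[0,0,-0.0017],[0,0,0]],
    [0,[0,0,-0.0017],[0,0,0]],
  ],
)

```text
time: 19.58
tool_pos: [0.4912, 0.0661, 0.0804]
tool_rot: [0.0, 0.997, 0.074, 0.0]
contact_force: [0.4, -1.0, 4.6]
gripper_width: -0.001
grasp_force: 2.7
```

arm_command(
  rows=[
    [0,[0,0,-0.0017],[0,0,0]],
    [0,[0,0,-0.0017],[0,0,0]],
  ],
)

```text
time: 19.75
tool_pos: [0.4912, 0.066, 0.0799]
tool_rot: [0.0, 0.997, 0.074, 0.0]
contact_force: [1.2, -1.0, 4.7]
gripper_width: 0.0
grasp_force: 2.7
```

arm_command(
  rows=[
    [0,[0,0,-0.0017],[0,0,0]],
    [0,[0,0,-0.0017],[0,0,0]],
  ],
)

```text
time: 19.92
tool_pos: [0.4912, 0.066, 0.0794]
tool_rot: [0.0, 0.997, 0.074, 0.001]
contact_force: [0.5, -1.4, 5.6]
gripper_width: -0.002
grasp_force: 2.7
```

arm_command(
  rows=[
    [0,[0,0,-0.0017],[0,0,0]],
    [0,[0,0,-0.0017],[0,0,0]],
  ],
)

```text
time: 20.08
tool_pos: [0.4913, 0.0661, 0.079]
tool_rot: [0.0, 0.997, 0.074, 0.001]
contact_force: [0.8, -2.0, 5.4]
gripper_width: -0.001
grasp_force: 2.7
```

arm_command(
  rows=[
    [0,[0,0,-0.0017],[0,0,0]],
    [0,[0,0,-0.0017],[0,0,0]],
  ],
)

```text
time: 20.25
tool_pos: [0.4913, 0.066, 0.0784]
tool_rot: [0.0, 0.997, 0.074, 0.001]
contact_force: [0.4, -0.6, 6.0]
gripper_width: -0.001
grasp_force: 2.7
```

arm_command(
  rows=[
    [0,[0,0,-0.0017],[0,0,0]],
    [0,[0,0,-0.0017],[0,0,0]],
  ],
)

```text
time: 20.42
tool_pos: [0.4913, 0.066, 0.0781]
tool_rot: [0.0, 0.997, 0.074, 0.001]
contact_force: [-0.1, -1.3, 5.9]
gripper_width: 0.0
grasp_force: 3.1
```

arm_command(
  rows=[
    [0,[0,0,-0.0017],[0,0,0]],
    [0,[0,0,-0.0017],[0,0,0]],
  ],
)

```text
time: 20.58
tool_pos: [0.4913, 0.066, 0.0778]
tool_rot: [0.0, 0.997, 0.074, 0.001]
contact_force: [0.0, -1.1, 7.9]
gripper_width: 0.003
grasp_force: 3.8
```

The force is climbing again at the buffer. I'm letting go and lifting straight up.

arm_command(
  rows=[
    [0,[0,0,0.007],[0,0,0]],
    [0,[0,0,0.014],[0,0,0]],
    [0,[0,0,0.02],[0,0,0]],
    [0,[0,0,0.03],[0,0,0]],
    [0,[0,0,0.05],[0,0,0]],
    [0,[0,0,0.1],[0,0,0]],
    [0,[0,0,0.2],[0,0,0]],
    [0,[0,0,0.3],[0,0,0]],
    [0,[0,0,0.4],[0,0,0]],
    [0,[0,0,0.5],[0,0,0]],
    [0,[0,0,0.5],[0,0,0]],
    [0,[0,0,0.5],[0,0,0]],
  ],
)

```text
time: 21.58
tool_pos: [0.4919, 0.0662, 0.2295]
tool_rot: [0.0, 0.997, 0.074, 0.002]
contact_force: [-0.5, -0.5, -0.6]
gripper_width: 0.001
grasp_force: 0.0
```

Run:
```python
from m import *
f=grab('side'); P=cloud(f); s=monitor.state(); print(s['time'],s['tool_pos'],s['contact_force'])
m,ce,st=mask(f,'spot',(354,243)); print('spot',ce,np.nanmedian(P[m],0))
m,ce,st=mask(f,'pad',(373,285)); print('pad',ce,st,np.nanmedian(P[m],0))
cv2.imwrite('pics/s5.png',cv2.resize(f['color'][180:340,260:460,::-1],None,fx=3.6,fy=3.6))
```

```text
21.6333 [0.49072796 0.06613582 0.22714218] [-0.81613499 -0.08530734 -0.51175836]
spot [353.22651934 245.73480663] [ 0.61213577 -0.01394742  0.10646191]
pad [375.19047619 295.47058824] [362 285  27  22 357] [0.48653194 0.0722763  0.11015155]
```

View pics/s5.png

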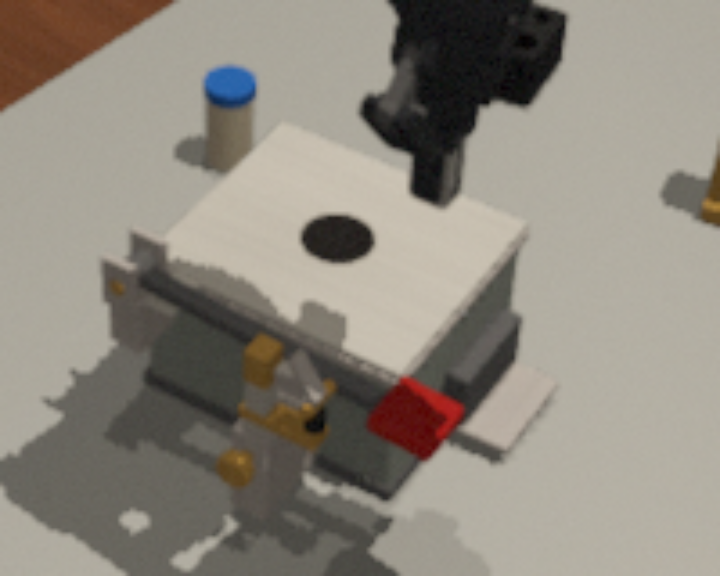

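The lever is held down, with the pad at full-image (375,295), z about 0.11, against 0.19 at rest. The lid is still home at 0.1065, and the tool is clear of everything.

```bash
python3 -c "
from plant import manip; print(manip.job_done())"
```

```text
the job is handed in; nothing more can be done
None
```

I pushed the lid fully home, then pressed the lever past its click to first touch of the rubber buffer. After I let go the catch held it, with nothing else on the shelf touched; the job is handed in.

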